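# Drop the pressing block on the jig's pin and hold it down

### The job

Take the wooden pressing block with the long upright grip out of the tray and rest it on the tip of the jig's locating pin, lined up with the jig's bed but with its hidden socket about two centimetres off to one side of the pin; then slide it across until the socket drops over the pin and the block sits flat on the sprung bed. Press block and bed fully down and finish like that, still holding the block down against the springs. Leave the other things in the tray and the jar where they are.

Things in the scene. Friction and masses are not known exactly. Their poses are not given: they have to be found in the camera images.
- cover_mid (a point): centre (half-way up) of the pressing block, pale wood, about 0.3 kg, 66 mm tall in all: a flat block 100 (its x) by 80 (its y) by 28 mm thick, and standing on its middle an upright grip bar 70 long (x) by 16 wide (y) by 38 mm tall, so the grip runs from 5 mm below to 33 mm above this point. Pinch the grip across its 16 mm (along the block's y). Loose, lies upright in one quarter of the tray. Axes: x along the grip, z up. The block is symmetric under a half turn
- cover_socket (a point): mouth of the block's blind socket, in the middle of its underside, 33 mm straight below the centre; never visible. Round hole of 19 mm diameter, 23 mm deep, mouth bevelled by 2 mm. Axes as the block
- cover: the same pressing block; origin in the middle of its underside
- jig: the press jig, fixed to the table: green base plate 170 (x) by 140 (y) by 18 mm, with a steel bed plate on springs above it and a dark locating pin through the bed's middle. Origin under the middle of the base, on the table; x is its long side, z up
- bed_top (a point): middle of the top face of the jig's steel bed, 120 (jig's x) by 100 (jig's y) by 8 mm; 38 mm above the table when up, 31 mm when pressed fully down. The pressing block is to lie on it with its long side along the bed's long side
- bed (a joint): how far the sprung bed is pressed down: 0 m up, 0.007 m fully down on its stop. It does not sink under the block's weight; pressing it starts at about 4 N and takes about 9 N at the stop, and it springs back when let go
- pin: the locating pin: upright dark steel, fixed in the jig's base (does not sink with the bed), 14 mm diameter, its tip bevelled over the top 4 mm to 7 mm diameter; origin on its axis at the base plate's top, 18 mm above the table
- pin_tip (a point): tip of the locating pin, on its axis: 52 mm above the table, 14 mm above the raised bed and 21 mm above the bed fully down
- tray: grey open tray, fixed, 290 (x) by 260 (y) mm, walls 35 mm high and 5 mm thick, floor 5 mm thick; origin under its middle, on the table. Each of its four quarters holds one thing
- weight: bystander in the tray: round dark steel weight, 60 mm diameter, 60 mm tall with its knob; origin under its middle
- slab: bystander in the tray: plain wooden slab without a grip, 90 x 60 x 28 mm; origin under its middle
- board: bystander in the tray: small square wooden board 75 x 75 x 12 mm with a round knob, 40 mm tall in all; origin under its middle
- jar: bystander: white jar, 60 mm diameter, 60 mm tall, on the table beyond tray and jig; origin under its middle
Not all that is in view belongs to the job. Of the things that look like the jig, the smallest one is meant.

How it is judged:
On the way, in this order (a step that is already met when the one before it is completed fails the run):
1. the block is lifted clear of the tray by the gripper (z of cover_socket in the frame of tray above 0.045 m and contact force between the fingers and cover above 1 N and contact force between cover and tray below 0.1 N), for 0.1 s.
2. the block rests on the pin's tip, socket 12 to 38 mm to one side of the pin (contact force between cover and pin above 0.3 N and horizontal distance between cover_socket and pin_tip between 0.012 and 0.038 m and z of cover_socket in the frame of jig above 0.045 m), for 0.1 s.
3. the socket has dropped over the pin and the block sits on the bed (horizontal distance between cover_socket and pin_tip below 0.005 m and z of cover_socket in the frame of bed_top between -0.003 and 0.003 m and angle between cover_socket's own z axis and vertical below 0.07 rad), for 0.1 s.
At the end, for the whole second after the job is handed in: Socket over the pin (within 5 mm), block flat on the bed (3 mm, 4 degrees) and lined up within 0.15 rad either way round; bed held down at least 5.5 of its 7 mm with the fingers on the block (over 2 N), block at rest; weight, slab, board and jar within 30 mm of their start (all of step 3 and angle between the x axis of cover and the x axis of jig, either way round below 0.15 rad and value of joint bed above 0.0055 m and contact force between the fingers and cover above 2 N and linear speed of cover below 0.02 m/s and distance of each of weight, slab, board, jar from where it was at the start of the episode below 0.03 m); the arm keeps its last pose, push and grip.
It fails at once if the weight was moved by more than 30 mm (distance of weight from where it was at the start of the episode above 0.03 m).
It fails at once if the slab was moved by more than 30 mm (distance of slab from where it was at the start of the episode above 0.03 m).
It fails at once if the board was moved by more than 30 mm (distance of board from where it was at the start of the episode above 0.03 m).
It fails at once if the jar was moved by more than 30 mm (distance of jar from where it was at the start of the episode above 0.03 m).
It also fails if it takes over 51 s, if anything falls off the work surface, if the arm or the gripper's body presses on something with over 40 N, if the wrist force passes 120 N, or if a joint passes its speed limit or range.

### The arm

A 6-joint arm with a two-finger parallel gripper is mounted at the origin on the work surface. World frame = base frame: x ahead of the robot, y to its left, z up, the work surface at z = 0. Lengths are in m, angles in rad, forces in N, time in s.
With the tool pointing down it reaches from about 0.225 to 0.875 m from the base axis. Payload 3.4 kg.
Tool frame: the origin (TCP) lies midway between the tips of the shut fingers; the grasp point (between the pads) lies 19 mm behind it (pinch_z is the distance from the TCP to the grasp point, in m); z points along the fingers, y is the direction in which the jaws open and shut (so a half turn about z gives the same grasp; the last joint's range is limited). The gripper opens to 85 mm and grips with 20 to 120 N. Pads are 22 mm wide; open, the fingers measure 114 mm over their backs; the gripper's body (76 mm by 85 mm) begins 54 mm behind the grasp point. The pads swing forward as they close: fully open they stand 13 mm farther back than shut.
Start: joints at [1.002, 0.276, 1.505, -0, 1.361, -0.121], TCP at [0.249, 0.518, 0.206] pointing down, gripper open.
Joint ranges: [-2.89, 2.89], [-0.75, 2.08], [0.22, 2.7], [-1.18, 4.32], [0.11, 2.71], [-2.7, 2.7]. Speed limits (rad/s): [2.57, 2.57, 3.14, 3.14, 3.14, 3.14].

### API

Orientations are given as [roll, pitch, yaw] about the fixed x, y, z axes, in that order (R = Rz(yaw) Ry(pitch) Rx(roll)).
In Python, from station import * gives the robot as it stands.
- The arm moves only by the tool arm_command, never from a script. Its argument "plan" is a list of rows, each an object with "slide": the shift along the tool's x, y, z scaled (see below), a list of three; "turn": the turn, a rotation vector about the tool's x, y, z scaled (see below), a list of three; "grip": the opening, from -1 (shut) to 1 (fully open). A call has 1 to 10 rows; each row shifts and turns the commanded pose from where the row before left it, along the tool's axes as they then stand; what a row does not reach is not made up. The controller multiplies each number of a shift by 0.15 m and each number of a turn by 45 degrees. A row lasts 1/8 s, in which the tool goes at most 62.5 mm and 10.7 degrees, less where a joint would pass 70% of its speed; a pose out of reach is approached as far as the arm can. A call with a number of a shift or a turn outside -1 to 1 is refused whole. A call with a gripper value outside its range is refused whole. The fingers move at their own pace and stop on an object; the grip force is fixed at half the most. Time passes only in rows, so rows that do not move let the fingers close. It gives the time, the measured TCP pose, the force and the opening at its end, in the units of the state.
- observe(): the state, without advancing time (a new reading comes with each control period).
- get_image(name): name is "side" or "top" or "wrist"; returns the picture (480x640x3 uint8, red, green, blue); there is no depth.
- get_calibration(name): a dict with "intrinsics" (3x3 intrinsics, pixels), "k1" (the pictures are not rectified: a ray, as slopes to the right and down, at radius r is drawn at 1 + k1 r^2 times it, then the intrinsics apply), "T" (4x4, takes a point from camera to world coordinates); the wrist camera has in their place "tool_from_camera" (4x4, takes a point from camera to tool coordinates, whose origin is the TCP and whose axes are the flange's). Camera axes: x right, y up, looking along -z (the intrinsics and any distortion apply to the point x, -y, -z); pixel columns grow to the right and rows downward; lengths in m; the calibration is good to about 2 mm. A picture is of the moment at which its call begins: read the wrist's pose just before it. get_calibration takes no time and is no camera call.
- close_job(): hands the job in, once; it reports no verdict.
The state is a dict: "t": time; "joint_pos": joint angles; "qd": joint speeds; "tau": joint torques, N m; "tool_pos": TCP position; "eef_rot": TCP orientation; "wrist_force": force on the tool from outside, world axes, zero at the start; "wrist_torque": the same for the moment, N m; "width": opening from 0.0 (shut) to 1.0 (fully open).
Only numpy, scipy, OpenCV 4.12 (cv2) and the standard library are available. Lean on these libraries where they do the work, as an engineer would, in place of code of your own. Each camera call takes 0.05 s, during which the arm holds its last target.

## Working session

There is one attempt and no reset: what is moved stays moved. The work goes in short steps, Python scripts to look and compute and a tool call to move; the robot and the scene stay as the last step left them, time stands still between calls to the robot, and variables do not carry over. Pictures are saved under pics/ and viewed, and the job is handed in when it is done.

Besides the shell and the picture viewer there is one more tool, called after "Call:" in YAML: its name, and indented under it one key for each argument. arm_command: Moves the arm, as the interface text tells. Its arguments: {"type":"object","properties":{"plan":{"type":"array"}},"required":["plan"]}

```bash
ls; mkdir -p pics
python3 - <<'E'
from station import *
import cv2
print(observe())
for n in ["side","top","wrist"]:
    im=get_image(n); cv2.imwrite(f"pics/{n}0.png",im[:,:,::-1]); print(n,get_calibration(n))
E
```

```text
pics
{'t': 0.0, 'joint_pos': array([ 1.00197601e+00,  2.76601435e-01,  1.50616974e+00,  1.42949733e-05,
        1.36071881e+00, -1.20985939e-01]), 'qd': array([ 0.00070327, -0.00053032, -0.00050756, -0.00114542, -0.00013078,
        0.00050253]), 'tau': array([ 9.18053920e-04, -4.16766715e+01, -2.45813477e+01,  1.69749211e-05,
        1.09979571e-02, -1.08776604e-05]), 'tool_pos': array([0.24865041, 0.51779183, 0.20542152]), 'eef_rot': array([-3.13971088e+00, -2.42863187e-04,  2.69375505e+00]), 'wrist_force': array([-0.58968553, -0.57243544, -0.18843577]), 'wrist_torque': array([ 0.02521508,  0.02609168, -0.01608496]), 'width': 1.0037291548935796}
side {'intrinsics': array([[607.49701821,   0.        , 324.35742015],
       [  0.        , 607.49701821, 248.49410167],
       [  0.        ,   0.        ,   1.        ]]), 'k1': -0.05767530709213873, 'T': array([[ 0.78045445,  0.35265719, -0.51625939, -0.31465563],
       [-0.62520971,  0.43769191, -0.64617228, -0.99206674],
       [-0.00191475,  0.82707841,  0.5620833 ,  0.94302549],
       [ 0.        ,  0.        ,  0.        ,  1.   
[... 328 characters left out ...]
01367257],
       [ 0.0090639 ,  0.19133883,  0.9814822 ,  1.24180622],
       [ 0.        ,  0.        ,  0.        ,  1.        ]])}
wrist {'intrinsics': array([[372.34422025,   0.        , 322.51629395],
       [  0.        , 372.34422025, 241.72613865],
       [  0.        ,   0.        ,   1.        ]]), 'k1': -0.03960233182700992, 'tool_from_camera': array([[-1.13176036e-03,  9.65021849e-01,  2.62167026e-01,
         6.51456963e-02],
       [ 9.99998737e-01,  7.99664163e-04,  1.37342039e-03,
        -3.61440496e-04],
       [ 1.11573511e-03,  2.62168249e-01, -9.65021536e-01,
        -1.66819378e-01],
       [ 0.00000000e+00,  0.00000000e+00,  0.00000000e+00,
         1.00000000e+00]])}
```

View pics/top0.png

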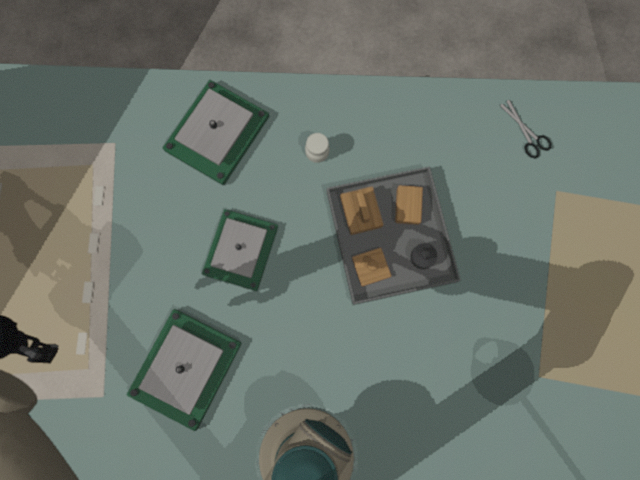

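View pics/side0.png

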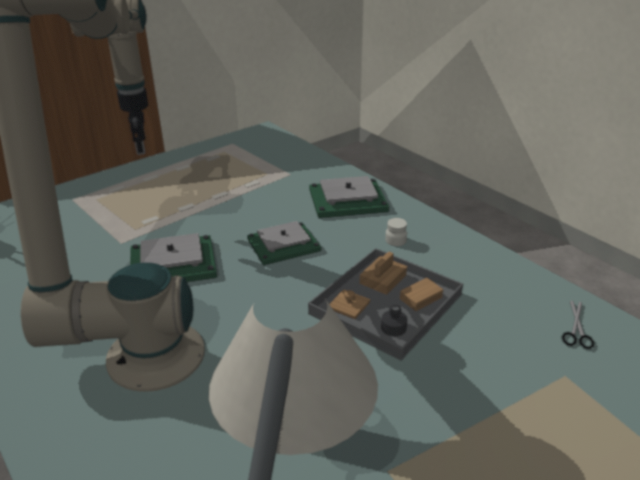

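View pics/wrist0.png

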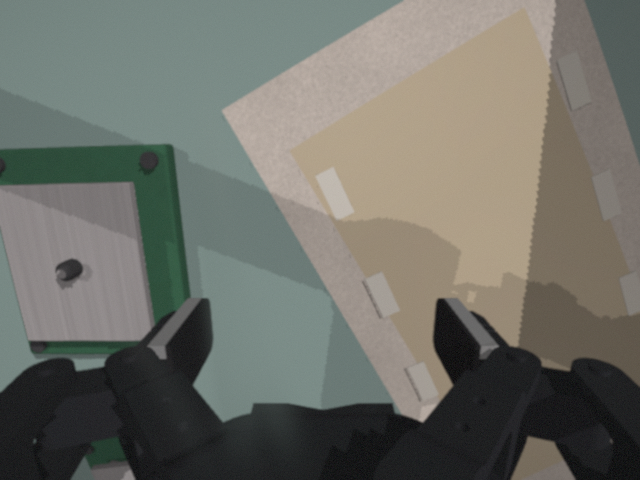

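Top view: the candidates for the jig are the green plates at (213,125), (239,247) and (180,369). The middle one looks smallest. The candidates for the block are the gripped block (362,209), the slab (409,204), the knobbed board (370,266) and the weight (425,257). I choose the gripped block and check it in crops.

```bash
cat > h.py <<'E'
import numpy as np, cv2
from station import *
def und(px,c):
    K=c["intrinsics"]; d=(np.atleast_2d(px)-[K[0,2],K[1,2]])/[K[0,0],K[1,1]]
    s=d.copy()
    for _ in range(20):
        s=d/(1+c["k1"]*(s**2).sum(1,keepdims=True))
    return s
def ray(px,n,T=None):
    c=get_calibration(n); T=c["T"] if T is None else T
    s=und(px,c); v=np.c_[s[:,0],-s[:,1],-np.ones(len(s))]
    return T[:3,3], v@T[:3,:3].T
def onz(px,n,z,T=None):
    o,v=ray(px,n,T); return o+v*((z-o[2])/v[:,2:3])
def rpy(r):
    from scipy.spatial.transform import Rotation as R
    return R.from_euler('xyz',r).as_matrix()
def wristT(s):
    T=np.eye(4); T[:3,:3]=rpy(s["eef_rot"]); T[:3,3]=s["tool_pos"]
    return T@get_calibration("wrist")["tool_from_camera"]
def proj(P,n,T=None):
    c=get_calibration(n); T=c["T"] if T is None else T
    p=(np.atleast_2d(P)-T[:3,3])@T[:3,:3]
    s=np.c_[p[:,0]/-p[:,2],-p[:,1]/-p[:,2]]
    s=s*(1+c["k1"]*(s**2).sum(1,keepdims=True)); K=c["intrinsics"]
    return s*[K[0,0],K[1,1]]+[K[0,2],K[1,2]]
E
python3 - <<'E'
from h import *
im=cv2.imread("pics/top0.png")
a=cv2.resize(im[165:305,195:315],None,fx=4,fy=4,interpolation=cv2.INTER_CUBIC)
b=cv2.resize(im[160:310,320:465],None,fx=4,fy=4,interpolation=cv2.INTER_CUBIC)
cv2.imwrite("pics/cj.png",a);cv2.imwrite("pics/cb.png",b)
hsv=cv2.cvtColor(im,cv2.COLOR_BGR2HSV)
m=cv2.inRange(hsv,(55,120,30),(80,255,255))
cs,_=cv2.findContours(m,cv2.RETR_EXTERNAL,cv2.CHAIN_APPROX_NONE)
for c in cs:
    if cv2.contourArea(c)>500:
        r=cv2.minAreaRect(c); bx=cv2.boxPoints(r); w=onz(bx,"top",0.018)[:,:2]
        print(r,w.mean(0),np.linalg.norm(w-np.roll(w,-1,0),axis=1), w.tolist())
E
```

```text
(no output)
```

View pics/cb.png

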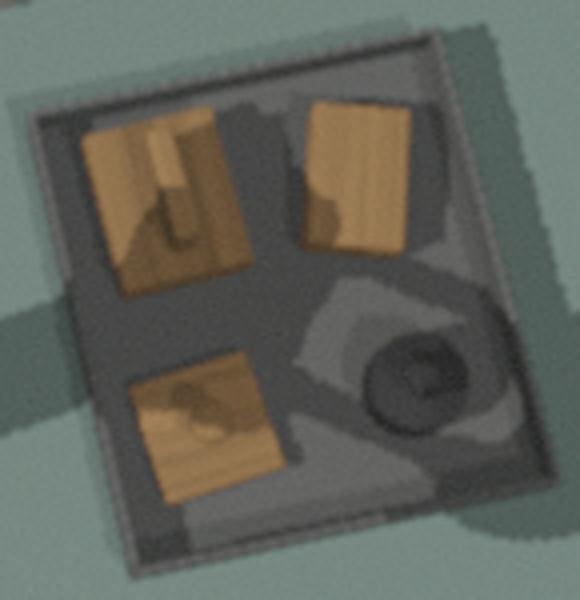

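View pics/cj.png

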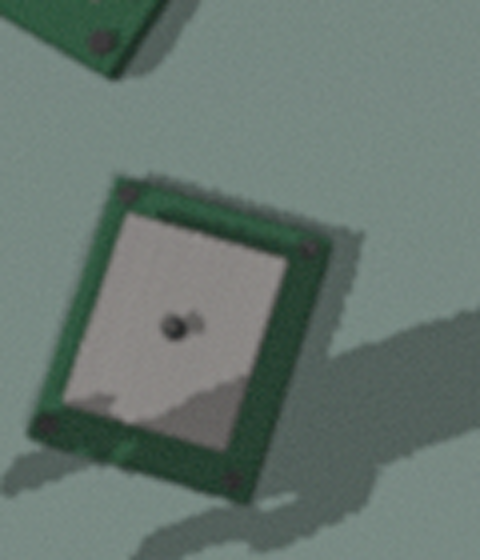

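The crop confirms the choice: grip bar on the block at crop (170,180), and the other three have no bar. Now I turn corners into positions.

Run:
```python
from h import *
def rep(name,pts,off,z):
    p=np.array(pts)/4+off; w=onz(p,"top",z)[:,:2]
    print(name,"c",w.mean(0).round(4),"sides",np.linalg.norm(w-np.roll(w,-1,0),axis=1).round(3),
     "ang",[round(float(np.degrees(np.arctan2(*(w[(i+1)%4]-w[i])[::-1]))),1) for i in range(4)])
ob=np.array([320,160]);oj=np.array([195,165])
rep("block",[(82,137),(210,108),(252,262),(125,297)],ob,.033)
rep("tray",[(35,115),(435,35),(555,480),(132,575)],ob,.035)
for z in (0.0,.018): rep("jig",[(118,178),(330,240),(250,500),(32,435)],oj,z)
rep("bed",[(128,212),(290,260),(225,450),(62,405)],oj,.038)
print("pin",onz(np.array([[175,326]])/4+oj,"top",.052))
print("grip ends",onz(np.array([[167,124],[186,245]])/4+ob,"top",.071))
```

```text
block c [ 0.5739 -0.1175] sides [0.081 0.099 0.08  0.103] ang [-75.1, -164.8, 107.3, 15.7]
tray c [ 0.5161 -0.1911] sides [0.252 0.281 0.256 0.285] ang [-76.6, -166.2, 104.2, 12.8]
jig c [0.4753 0.175 ] sides [0.138 0.167 0.138 0.167] ang [-105.0, 165.7, 75.0, -14.5]
jig c [0.472  0.1723] sides [0.136 0.165 0.136 0.165] ang [-105.0, 165.7, 75.0, -14.5]
bed c [0.4717 0.1732] sides [0.102 0.12  0.1   0.122] ang [-105.1, 164.1, 76.1, -15.0]
pin [[0.4719638  0.17206745 0.052     ]]
grip ends [[ 0.61026296 -0.11359747  0.071     ]
 [ 0.53704079 -0.12556806  0.071     ]]
```

Call:
arm_command:
  plan:
    - {"slide": [-0.316,-0.24,0],"turn": [0,0,0],"grip": 1}
    - {"slide": [-0.316,-0.24,0],"turn": [0,0,0],"grip": 1}
    - {"slide": [-0.316,-0.24,0],"turn": [0,0,0],"grip": 1}
    - {"slide": [-0.316,-0.24,0],"turn": [0,0,0],"grip": 1}
    - {"slide": [-0.316,-0.24,0],"turn": [0,0,0],"grip": 1}
    - {"slide": [-0.316,-0.24,0],"turn": [0,0,0],"grip": 1}
    - {"slide": [-0.316,-0.24,0],"turn": [0,0,0],"grip": 1}
    - {"slide": [-0.316,-0.24,0],"turn": [0,0,0],"grip": 1}
    - {"slide": [-0.316,-0.24,0],"turn": [0,0,0],"grip": 1}
    - {"slide": [-0.316,-0.24,0],"turn": [0,0,0],"grip": 1}

```text
t: 1.4
tool_pos: [0.5209, -0.0132, 0.2062]
eef_rot: [3.141, -0.0, 2.693]
wrist_force: [0.3, 0.2, 0.4]
width: 1.003
```

Call:
arm_command:
  plan:
    - {"slide": [-0.316,-0.24,0],"turn": [0,0,0],"grip": 1}
    - {"slide": [-0.316,-0.24,0],"turn": [0,0,0],"grip": 1}
    - {"slide": [0,0,0],"turn": [0,0,-0.2],"grip": 1}
    - {"slide": [0,0,0],"turn": [0,0,-0.2],"grip": 1}
    - {"slide": [0,0,0],"turn": [0,0,-0.2],"grip": 1}
    - {"slide": [0,0,0],"turn": [0,0,-0.2],"grip": 1}
    - {"slide": [0,0,0],"turn": [0,0,-0.11],"grip": 1}
    - {"slide": [0,0,0],"turn": [0,0,0],"grip": 1}

```text
t: 2.4
tool_pos: [0.5745, -0.1173, 0.206]
eef_rot: [3.141, -0.001, -2.876]
wrist_force: [0.5, -0.1, -1.1]
width: 0.999
```

Run:
```python
from h import *
s=observe(); print(s["t"],s["tool_pos"],s["eef_rot"],s["wrist_force"],s["joint_pos"])
im=get_image("wrist"); cv2.imwrite("pics/w1.png",im[:,:,::-1])
```

```text
2.4 [ 0.57446645 -0.11728501  0.20595886] [ 3.14113644e+00 -5.00792169e-04 -2.87569436e+00] [ 0.45354225 -0.08018562 -1.06235096] [-3.20108765e-01  2.93530512e-01  1.48039266e+00  1.05285991e-04
  1.36833902e+00 -2.15682448e+00]
```

View pics/w1.png

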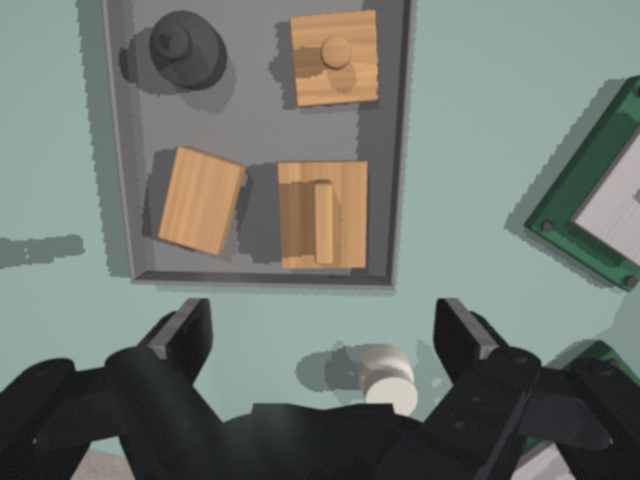

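Run:
```python
from h import *
im=cv2.imread("pics/w1.png")
cv2.imwrite("pics/w1c.png",cv2.resize(im[145:285,255:395],None,fx=4,fy=4,interpolation=cv2.INTER_CUBIC))
s=observe();T=wristT(s)
def rep(name,pts,z):
    w=onz(np.array(pts,float),"wrist",z,T)[:,:2]
    print(name,"c",w.mean(0).round(4),"sides",np.linalg.norm(w-np.roll(w,-1,0),axis=1).round(3),
     "ang",[round(float(np.degrees(np.arctan2(*(w[(i+1)%4]-w[i])[::-1]))),1) for i in range(4)])
rep("grip",[(314,182),(331,180),(333,264),(316,265)],.071)
rep("block",[(278,163),(367,162),(367,268),(281,268)],.033)
print(np.linalg.norm(T[:3,:3].T@[1,0,0]))
```

```text
grip c [ 0.5754 -0.1175] sides [0.014 0.071 0.015 0.07 ] ang [111.8, 16.9, -71.3, -163.8]
block c [ 0.5772 -0.1172] sides [0.08  0.1   0.083 0.099] ang [105.8, 16.9, -74.8, -164.9]
0.9999999999999988
```

View pics/w1c.png

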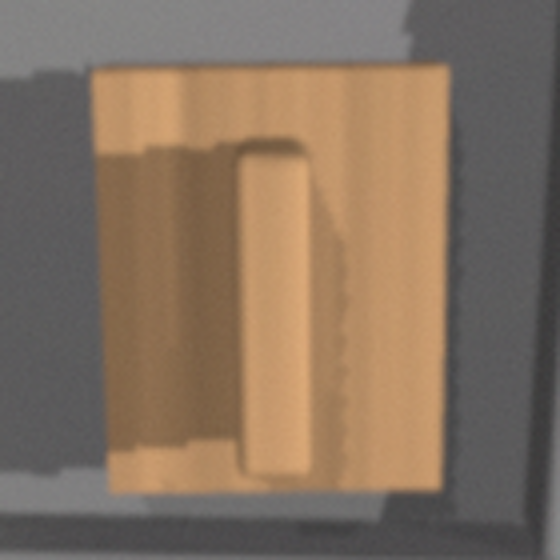

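The close crop shows the grip bar's top between (315,183) and (333,263). Measured: 70 x 15 mm, centred at (0.575,-0.1175), angle about 16°, agreeing with the top view. Descend and grasp.

Call:
arm_command:
  plan:
    - {"slide": [0,0,0.27],"turn": [0,0,-0.02],"grip": 1}
    - {"slide": [-0.007,0,0.27],"turn": [0,0,0],"grip": 1}
    - {"slide": [0,0,0.27],"turn": [0,0,0],"grip": 1}
    - {"slide": [0,0,0.15],"turn": [0,0,0],"grip": 1}
    - {"slide": [0,0,0.13],"turn": [0,0,0],"grip": 1}
    - {"slide": [0,0,0],"turn": [0,0,0],"grip": 1}

```text
t: 3.2
tool_pos: [0.5743, -0.1166, 0.0412]
eef_rot: [3.139, -0.003, -2.86]
wrist_force: [-0.8, 0.6, 0.2]
width: 0.999
```

Call:
arm_command:
  plan:
    - {"slide": [0,0,0],"turn": [0,0,0],"grip": -1}
    - {"slide": [0,0,0],"turn": [0,0,0],"grip": -1}
    - {"slide": [0,0,0],"turn": [0,0,0],"grip": -1}
    - {"slide": [0,0,0],"turn": [0,0,0],"grip": -1}
    - {"slide": [0,0,0],"turn": [0,0,0],"grip": -1}
    - {"slide": [0,0,0],"turn": [0,0,0],"grip": -1}
    - {"slide": [0,0,0],"turn": [0,0,0],"grip": -1}
    - {"slide": [0,0,0],"turn": [0,0,0],"grip": -1}

```text
t: 4.2
tool_pos: [0.5758, -0.1167, 0.0434]
eef_rot: [3.141, 0.001, -2.859]
wrist_force: [-1.0, 1.9, 5.8]
width: 0.146
```

Call:
arm_command:
  plan:
    - {"slide": [0,0,-0.04],"turn": [0,0,0],"grip": -1}
    - {"slide": [0,0,-0.1],"turn": [0,0,0],"grip": -1}
    - {"slide": [0,0,-0.2],"turn": [0,0,0],"grip": -1}
    - {"slide": [0,0,-0.3],"turn": [0,0,0],"grip": -1}
    - {"slide": [0,0,-0.3],"turn": [0,0,0],"grip": -1}
    - {"slide": [0,0,0],"turn": [0,0,0],"grip": -1}
    - {"slide": [0,0,0],"turn": [0,0,0],"grip": -1}

```text
t: 5.08
tool_pos: [0.5747, -0.1169, 0.183]
eef_rot: [3.141, -0.002, -2.859]
wrist_force: [-0.8, 0.3, -3.7]
width: 0.149
```

Run:
```python
from h import *
s=observe(); print(s["t"],s["tool_pos"],s["eef_rot"],s["wrist_force"],s["wrist_torque"],s["width"])
np.save("s2.npy",s,allow_pickle=True)
im=get_image("wrist"); cv2.imwrite("pics/w2.png",im[:,:,::-1])
im=get_image("side"); cv2.imwrite("pics/s2.png",im[:,:,::-1])
a=im[160:360,200:480,::-1]; cv2.imwrite("pics/s2c.png",cv2.resize(a,None,fx=2.8,fy=2.8,interpolation=cv2.INTER_CUBIC))
```

```text
5.075 [ 0.57470596 -0.11688208  0.18299992] [ 3.14065356e+00 -1.54829205e-03 -2.85902866e+00] [-0.83079193  0.32847306 -3.73386807] [ 0.02986921  0.0081691  -0.02199816] 0.14909627997078917
```

View pics/w2.png

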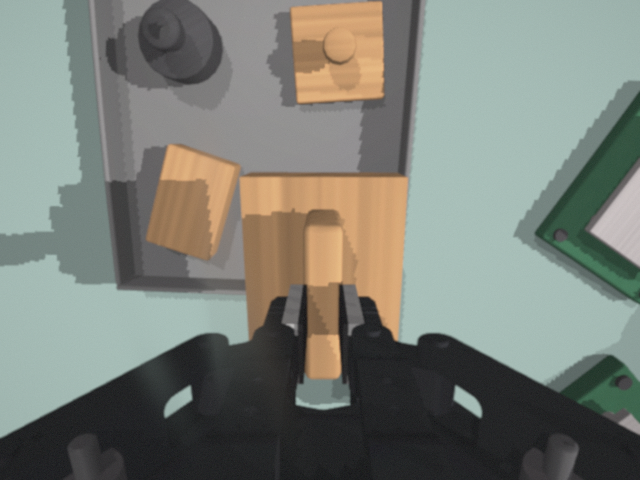

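View pics/s2c.png

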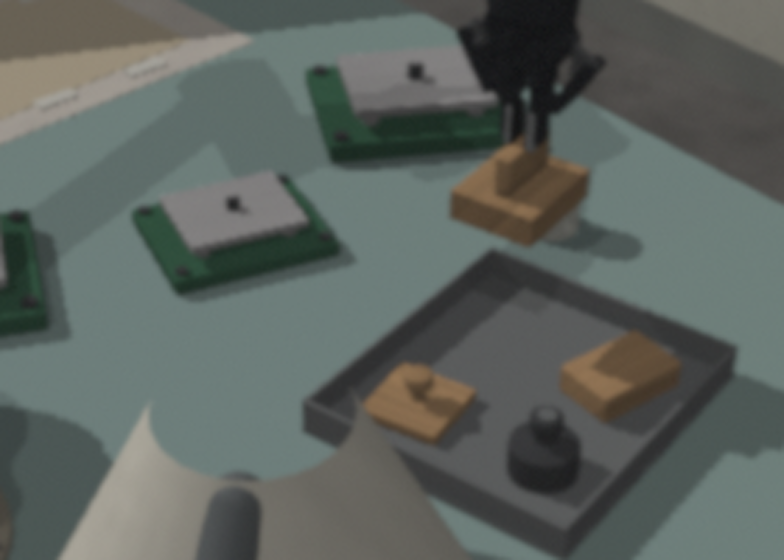

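Run:
```python
from h import *
im=cv2.imread("pics/w2.png")
cv2.imwrite("pics/w2c.png",cv2.resize(im[165:390,230:420],None,fx=2.66,fy=2.66,interpolation=cv2.INTER_CUBIC))
T=get_calibration("wrist")["tool_from_camera"]
for z in (.008,.0104,.013):
    print(z,onz([[241,176],[407,175],[248,330],[401,330]],"wrist",z,T).round(4).tolist())
print("grip top",onz([[306,225],[341,225],[306,375],[340,375]],"wrist",-.0276,T).round(4).tolist())
```

```text
0.008 [[0.05, -0.0391, 0.008], [0.0504, 0.0382, 0.008], [-0.0294, -0.0401, 0.008], [-0.0295, 0.0397, 0.008]]
0.0104 [[0.0498, -0.0396, 0.0104], [0.0502, 0.0387, 0.0104], [-0.0307, -0.0407, 0.0104], [-0.0308, 0.0403, 0.0104]]
0.013 [[0.0496, -0.0402, 0.013], [0.05, 0.0393, 0.013], [-0.0321, -0.0412, 0.013], [-0.0322, 0.0409, 0.013]]
grip top [[0.0346, -0.0074, -0.0276], [0.0346, 0.006, -0.0276], [-0.0316, -0.0083, -0.0276], [-0.0316, 0.0064, -0.0276]]
```

View pics/w2c.png

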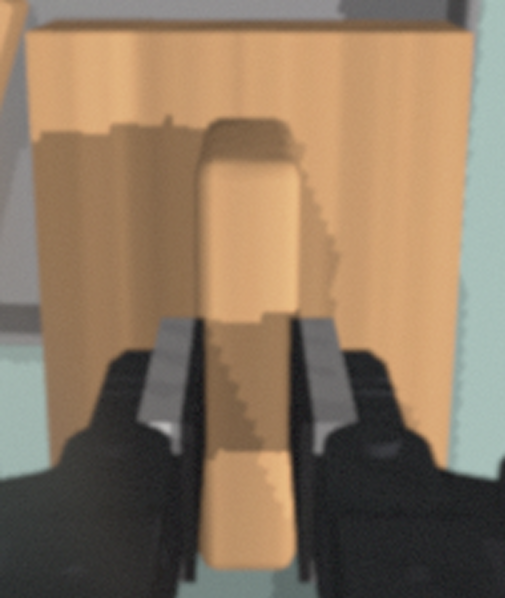

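The block is held centred: edges at tool x +0.050 and y ±0.039, grip within 0.7 mm. Next I triangulate the pin in top and side, then hover on the far side of the jig for a wrist look.

Call:
arm_command:
  plan:
    - {"slide": [-0.075,0.282,0],"turn": [0,0,0],"grip": -1}
    - {"slide": [-0.075,0.282,0],"turn": [0,0,0],"grip": -1}
    - {"slide": [-0.075,0.282,0],"turn": [0,0,0],"grip": -1}
    - {"slide": [-0.075,0.282,0],"turn": [0,0,0],"grip": -1}
    - {"slide": [-0.075,0.282,0],"turn": [0,0,0],"grip": -1}
    - {"slide": [-0.075,0.282,0],"turn": [0,0,0],"grip": -1}
    - {"slide": [0,0,0],"turn": [0,0,0.2],"grip": -1}
    - {"slide": [0,0,0],"turn": [0,0,0.2],"grip": -1}
    - {"slide": [0,0,0],"turn": [0,0,0.2],"grip": -1}
    - {"slide": [0,0,0],"turn": [0,0,0.09],"grip": -1}

```text
t: 6.42
tool_pos: [0.5686, 0.1454, 0.1816]
eef_rot: [-3.14, -0.004, 2.88]
wrist_force: [-0.0, 0.2, -3.5]
width: 0.147
```

Call:
arm_command:
  plan:
    - {"slide": [0,0,0.2],"turn": [0,0,0],"grip": -1}
    - {"slide": [0,0,0],"turn": [0,0,0],"grip": -1}

```text
t: 6.68
tool_pos: [0.5664, 0.145, 0.15]
eef_rot: [-3.138, -0.009, 2.882]
wrist_force: [-1.0, -0.5, -3.8]
width: 0.15
```

Run:
```python
from h import *
s=observe(); print(s["t"],s["tool_pos"],s["eef_rot"],s["wrist_force"],s["wrist_torque"],s["width"])
np.save("s3.npy",wristT(s))
im=get_image("wrist"); cv2.imwrite("pics/w3.png",im[:,:,::-1])
im=get_image("side"); cv2.imwrite("pics/s3.png",im[:,:,::-1])
a=im[180:300,220:380,::-1]; cv2.imwrite("pics/s3c.png",cv2.resize(a,None,fx=4,fy=4,interpolation=cv2.INTER_CUBIC))
```

```text
6.675 [0.56637149 0.14502021 0.14997395] [-3.13799088 -0.00875883  2.88231337] [-1.01711206 -0.48103336 -3.75729268] [-0.04997488  0.04967129 -0.0751883 ] 0.15019288540639117
```

View pics/w3.png

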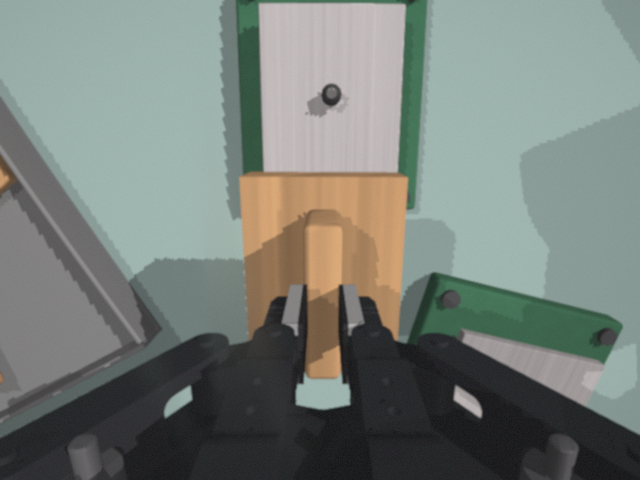

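View pics/s3c.png

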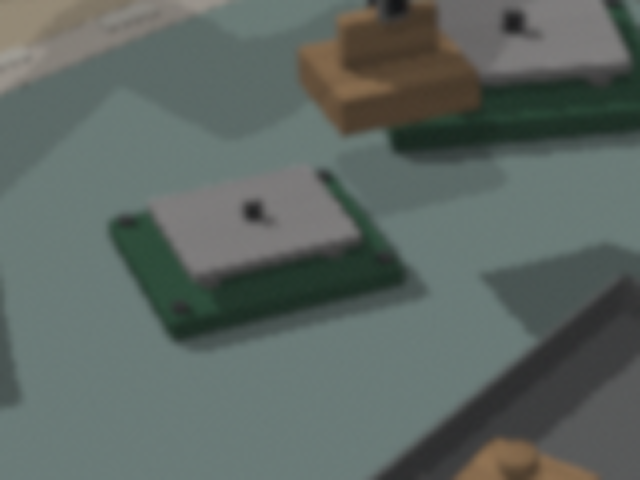

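Run:
```python
from h import *
im=cv2.imread("pics/w3.png")
cv2.imwrite("pics/w3c.png",cv2.resize(im[60:130,290:380],None,fx=7,fy=7,interpolation=cv2.INTER_CUBIC))
T=np.load("s3.npy")
print("wrist pin",onz([[332,93]],"wrist",.052,T))
w=onz([[260,4],[405,4],[398,172],[262,172]],"wrist",.038,T)[:,:2]
print("bed edges ang",[round(float(np.degrees(np.arctan2(*(w[(i+1)%4]-w[i])[::-1]))),1) for i in range(4)],np.linalg.norm(w-np.roll(w,-1,0),axis=1),w.tolist())
print("midline",(w[0]+w[1])/2,(w[2]+w[3])/2)
print("side pin",onz([[252/4+220,206/4+180]],"side",.052), proj([[.472,.172,.052]],"side"))
s=observe(); print(s["tool_pos"],s["eef_rot"],s["qd"])
```

```text
wrist pin [[0.47360413 0.17499615 0.052     ]]
bed edges ang [75.1, -14.8, -104.9, 163.7] [0.09786801 0.11240825 0.1007996  0.11253275] [[0.40397606994401564, 0.1432031188411772], [0.42919967384416063, 0.23776482718485753], [0.5378872098603221, 0.20908321793803597], [0.5119989847939012, 0.1116647478865431]]
midline [0.41658787 0.19048397] [0.5249431  0.16037398]
side pin [[0.46750713 0.1671676  0.052     ]] [[283.31339191 230.20162432]]
[0.56918921 0.14537569 0.1529573 ] [-3.14072319e+00 -2.13771084e-03  2.88229179e+00] [ 0.00067495 -0.01846262 -0.029984   -0.00076084 -0.00771577 -0.00050379]
```

View pics/w3c.png

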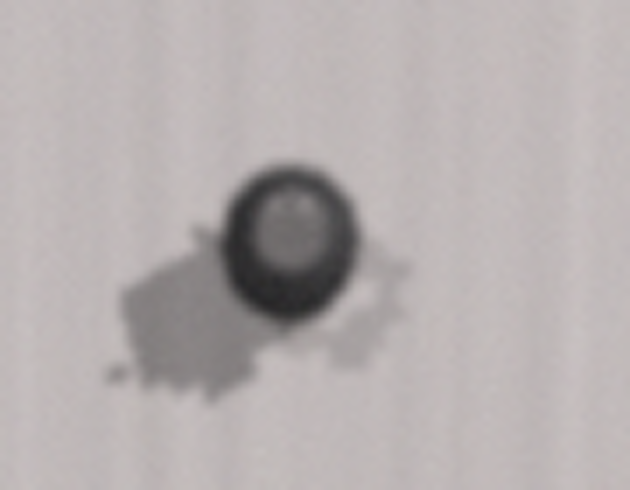

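The pin tip shows at wrist (331.7, 92.9), but the arm was still settling, so I let it rest and measure again.

Call:
arm_command:
  plan:
    - {"slide": [0,0,0],"turn": [0,0,0],"grip": -1}
    - {"slide": [0,0,0],"turn": [0,0,0],"grip": -1}
    - {"slide": [0,0,0],"turn": [0,0,0],"grip": -1}

```text
t: 7.15
tool_pos: [0.57, 0.1455, 0.1544]
eef_rot: [3.141, 0.001, 2.882]
wrist_force: [-0.3, -0.5, -4.2]
width: 0.15
```

Run:
```python
from h import *
s=observe(); print(s["t"],s["tool_pos"],s["eef_rot"],s["wrist_force"],s["wrist_torque"],abs(s["qd"]).max())
T=wristT(s)
im=get_image("wrist")[:,:,::-1]; cv2.imwrite("pics/w4.png",im)
g=im[60:130,290:380].max(2)
# dark ring (pin) -> hull -> bright centre inside
m=(cv2.GaussianBlur(g,(3,3),0)<75).astype(np.uint8)
cs,_=cv2.findContours(m,cv2.RETR_EXTERNAL,cv2.CHAIN_APPROX_NONE); c=max(cs,key=cv2.contourArea)
print(cv2.fitEllipse(c))
mm=np.zeros_like(m); cv2.drawContours(mm,[c],-1,1,-1); mm=cv2.erode(mm,np.ones((3,3)))
ins=(mm>0)&(g>75); ys,xs=np.nonzero(ins); p=np.array([xs.mean()+290,ys.mean()+60]); print(p,len(xs))
w=onz([p],"wrist",.052,T)[0]; print("pin",w)
R=rpy(s["eef_rot"]); d=R.T@(w-s["tool_pos"]); print("pin in tool",d)
print("block now in tool", onz([[241,175],[407,175]],"wrist",.0104,get_calibration("wrist")["tool_from_camera"]))
t=cv2.imread("pics/top0.png")[236:256,228:250]; cv2.imwrite("pics/tp.png",cv2.resize(t,None,fx=25,fy=25,interpolation=cv2.INTER_CUBIC))
```

```text
7.15 [0.5699787  0.14553542 0.15437941] [3.14111283e+00 9.44542933e-04 2.88227292e+00] [-0.33073558 -0.51747191 -4.24838384] [0.07467447 0.00403748 0.02840876] 0.004159292640744081
((37.509334564208984, 28.935245513916016), (14.724910736083984, 18.52497673034668), 4.614489555358887)
[nan nan] 0
pin [nan nan nan]
pin in tool [nan nan nan]
block now in tool [[ 0.04978273 -0.03922929  0.0104    ]
 [ 0.04970727  0.03908362  0.0104    ]]<stdin>:11: RuntimeWarning: Mean of empty slice.
  ret = ret.dtype.type(ret / rcount)
```

View pics/tp.png

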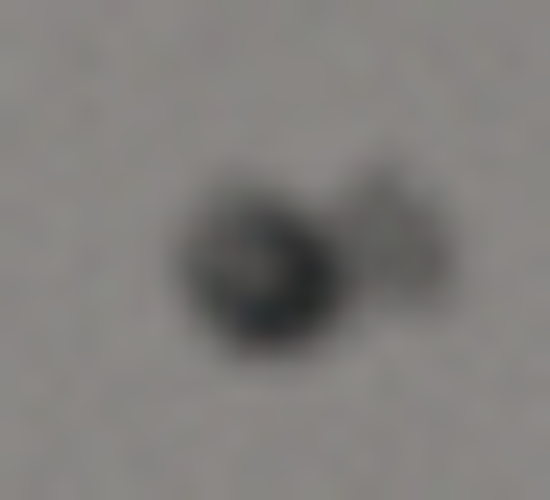

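View pics/w4.png

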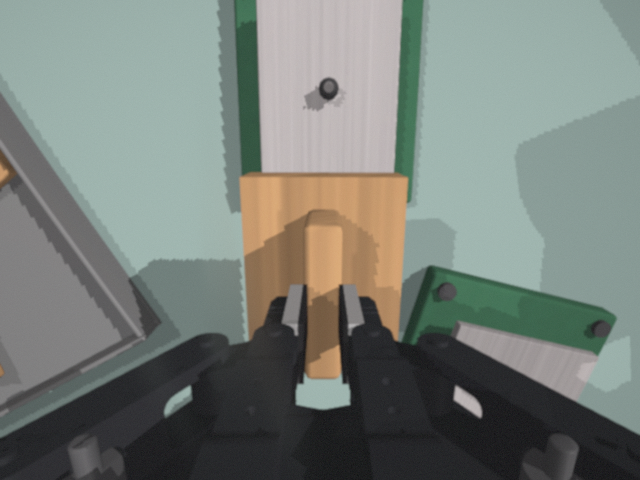

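Run:
```python
from h import *
s=observe(); T=wristT(s); print(s["tool_pos"])
R=rpy(s["eef_rot"])
for n,p,TT in (("wrist",[328,87.2],T),("top",[228+262/25,236+258/25],None)):
    w=onz([p],n,.052,TT)[0]; print(n,"pin",w,"in tool",R.T@(w-s["tool_pos"]))
c=[]
for row in ((258,4),(404,4),(395,172),(260,172)): c.append(row)
w=onz(c,"wrist",.038,T)[:,:2]
print([round(float(np.degrees(np.arctan2(*(w[(i+1)%4]-w[i])[::-1]))),1) for i in range(4)],"block",np.degrees(s["eef_rot"][2]))
```

```text
[0.56988792 0.14549859 0.15425966]
wrist pin [0.47345966 0.17411119 0.052     ] in tool [0.10061346 0.00289105 0.10218954]
top pin [0.47237532 0.17272422 0.052     ] in tool [0.10130588 0.00127239 0.10218845]
[75.1, -15.5, -104.9, 163.6] block 165.14175194442768
```

Call:
arm_command:
  plan:
    - {"slide": [0.26,0.008,0],"turn": [0,0,0],"grip": -1}
    - {"slide": [0.267,0.008,0.1],"turn": [0,0,0],"grip": -1}
    - {"slide": [0,0,0.2],"turn": [0,0,0],"grip": -1}
    - {"slide": [0,0,0.07],"turn": [0,0,0],"grip": -1}
    - {"slide": [0,0,0],"turn": [0,0,0],"grip": -1}
    - {"slide": [0,0,0],"turn": [0,0,0],"grip": -1}
    - {"slide": [0,0,0],"turn": [0,0,0],"grip": -1}

```text
t: 8.07
tool_pos: [0.495, 0.1681, 0.0991]
eef_rot: [3.141, 0.002, 2.882]
wrist_force: [-0.4, 0.5, -4.1]
width: 0.154
```

Run:
```python
from h import *
s=observe(); print(s["t"],s["tool_pos"],s["eef_rot"],s["wrist_force"],s["wrist_torque"])
R=rpy(s["eef_rot"]); print("pin in tool", R.T@(np.array([.4729,.1734,.052])-s["tool_pos"]))
im=get_image("side")[:,:,::-1]; cv2.imwrite("pics/s5c.png",cv2.resize(im[170:290,210:370],None,fx=5,fy=5,interpolation=cv2.INTER_CUBIC))
```

```text
8.075 [0.49502368 0.16813805 0.09914945] [3.14066818e+00 1.70352833e-03 2.88197165e+00] [-0.38860317  0.47206623 -4.11762781] [-0.00422308 -0.01133814 -0.01117304]
pin in tool [ 0.02281336 -0.00063741  0.04711008]
```

View pics/s5c.png

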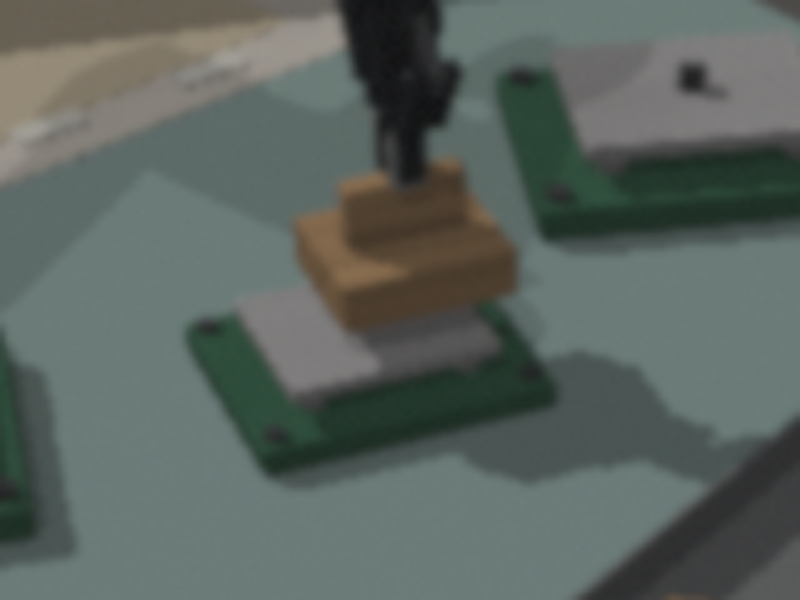

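The side view shows the block level and lined up just above the bed, before any contact. I lower it gently onto the tip.

Call:
arm_command:
  plan:
    - {"slide": [0,0,0.02],"turn": [0,0,0],"grip": -1}
    - {"slide": [0,0,0.02],"turn": [0,0,0],"grip": -1}
    - {"slide": [0,0,0],"turn": [0,0,0],"grip": -1}
    - {"slide": [0,0,0],"turn": [0,0,0],"grip": -1}

```text
t: 8.62
tool_pos: [0.4939, 0.1681, 0.0923]
eef_rot: [3.141, 0.0, 2.882]
wrist_force: [-0.4, 0.1, -3.3]
width: 0.151
```

Call:
arm_command:
  plan:
    - {"slide": [0,0,0.008],"turn": [0,0,0],"grip": -1}
    - {"slide": [0,0,0],"turn": [0,0,0],"grip": -1}
    - {"slide": [0,0,0],"turn": [0,0,0],"grip": -1}

```text
t: 9.0
tool_pos: [0.4939, 0.1681, 0.0911]
eef_rot: [3.141, 0.0, 2.882]
wrist_force: [-0.1, -0.3, -3.7]
width: 0.15
```

Call:
arm_command:
  plan:
    - {"slide": [0,0,0.008],"turn": [0,0,0],"grip": -1}
    - {"slide": [0,0,0],"turn": [0,0,0],"grip": -1}
    - {"slide": [0,0,0],"turn": [0,0,0],"grip": -1}

```text
t: 9.38
tool_pos: [0.4944, 0.1681, 0.0903]
eef_rot: [3.141, 0.001, 2.882]
wrist_force: [1.3, -0.2, 0.1]
width: 0.148
```

Call:
arm_command:
  plan:
    - {"slide": [0,0,0.002],"turn": [0,0,0],"grip": -1}
    - {"slide": [0,0,0],"turn": [0,0,0],"grip": -1}
    - {"slide": [0,0,0],"turn": [0,0,0],"grip": -1}
    - {"slide": [0,0,0],"turn": [0,0,0],"grip": -1}

```text
t: 9.88
tool_pos: [0.4947, 0.1681, 0.0901]
eef_rot: [3.141, 0.002, 2.882]
wrist_force: [2.1, 0.1, 3.3]
width: 0.15
```

Run:
```python
from h import *
s=observe(); print(s["t"],s["tool_pos"],s["eef_rot"],s["wrist_force"],s["wrist_torque"])
R=rpy(s["eef_rot"]); print("torque tool",R.T@s["wrist_torque"],"pin in tool", R.T@(np.array([.4729,.1734,.052])-s["tool_pos"]))
im=get_image("side")[:,:,::-1]; cv2.imwrite("pics/s6c.png",cv2.resize(im[170:290,210:370],None,fx=5,fy=5,interpolation=cv2.INTER_CUBIC))
im=get_image("wrist")[:,:,::-1]; cv2.imwrite("pics/w6.png",im)
```

```text
9.875 [0.49469443 0.16812266 0.09010696] [3.14096441e+00 1.65659582e-03 2.88232960e+00] [2.1319889  0.12521221 3.32295599] [-0.13720555 -0.2895733   0.00250679]
torque tool [ 0.05837838 -0.31506897 -0.00280145] pin in tool [ 0.02248208 -0.00051035  0.03806946]
```

View pics/s6c.png

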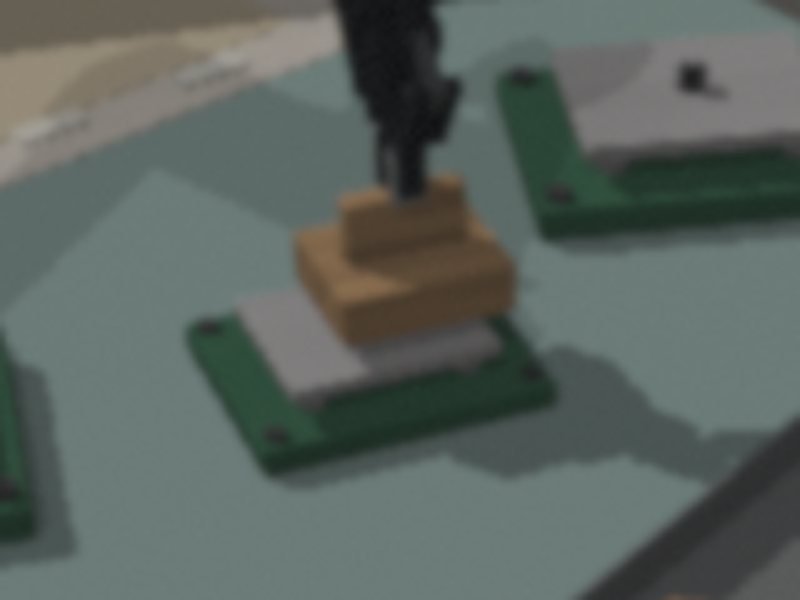

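View pics/w6.png

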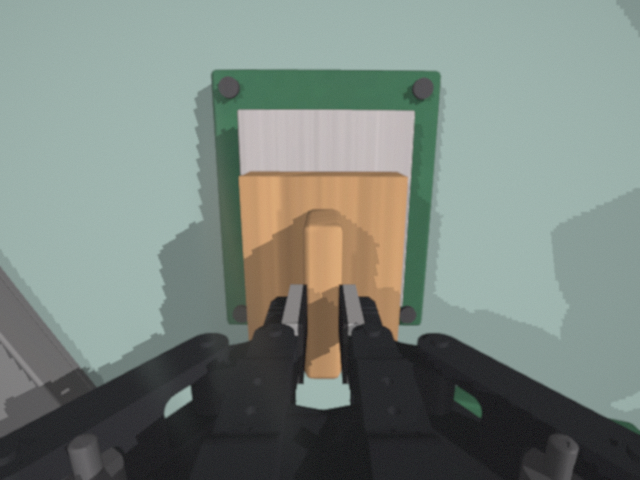

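Contact on the tip is about 7 N, with the block level and lined up. I use the bed and base edges in this view to check the sideways offset.

Run:
```python
from h import *
s=observe(); T=wristT(s); R=rpy(s["eef_rot"])
def tl(p,z): return (R.T@(onz([p],"wrist",z,T)[0]-s["tool_pos"])).round(4)
im=cv2.imread("pics/w6.png")
for r in (125,150): 
    print(r,"bed",tl((238.5,r),.038),tl((413.5,r),.038))
for r in (80,): print("plate",tl((212.5,r),.018),tl((440,r),.018))
print("bed far edge",tl((326,110),.038),"plate far edge",tl((326,70),.018))
cv2.imwrite("pics/w6c.png",cv2.resize(im[60:190,200:450],None,fx=3.2,fy=3.2,interpolation=cv2.INTER_CUBIC))
```

```text
125 bed [ 0.0741 -0.0482  0.0519] [0.0741 0.0506 0.052 ]
150 bed [ 0.0604 -0.049   0.052 ] [0.0603 0.0513 0.052 ]
plate [ 0.1011 -0.0668  0.0719] [0.101  0.0698 0.072 ]
bed far edge [0.082  0.0012 0.0519] plate far edge [0.1063 0.0013 0.0719]
```

View pics/w6c.png

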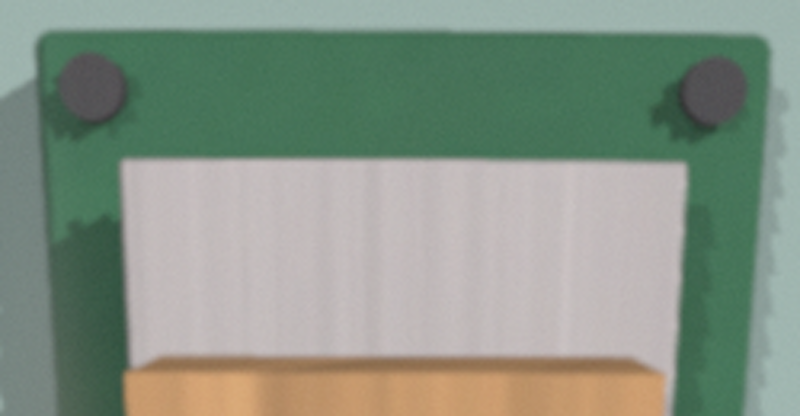

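Call:
arm_command:
  plan:
    - {"slide": [0.027,0.001,0],"turn": [0,0,0],"grip": -1}
    - {"slide": [0.027,0.001,0],"turn": [0,0,0],"grip": -1}
    - {"slide": [0.027,0.001,0],"turn": [0,0,0],"grip": -1}
    - {"slide": [0,0,0],"turn": [0,0,0],"grip": -1}
    - {"slide": [0,0,0],"turn": [0,0,0],"grip": -1}

```text
t: 10.6
tool_pos: [0.4824, 0.1719, 0.0901]
eef_rot: [3.141, 0.0, 2.882]
wrist_force: [2.1, -0.4, 5.7]
width: 0.148
```

Call:
arm_command:
  plan:
    - {"slide": [0.02,0.001,0],"turn": [0,0,0],"grip": -1}
    - {"slide": [0.02,0.001,0],"turn": [0,0,0],"grip": -1}
    - {"slide": [0,0,0],"turn": [0,0,0],"grip": -1}

```text
t: 10.98
tool_pos: [0.4788, 0.1735, 0.0907]
eef_rot: [3.14, 0.005, 2.883]
wrist_force: [4.1, -1.9, 6.7]
width: 0.149
```

Call:
arm_command:
  plan:
    - {"slide": [0.013,0,0],"turn": [0,0,0],"grip": -1}
    - {"slide": [0.013,0,0],"turn": [0,0,0],"grip": -1}
    - {"slide": [0,0,0],"turn": [0,0,0],"grip": -1}
    - {"slide": [0,0,0],"turn": [0,0,0],"grip": -1}

```text
t: 11.48
tool_pos: [0.4763, 0.1743, 0.091]
eef_rot: [3.14, 0.007, 2.883]
wrist_force: [4.3, -2.0, 6.0]
width: 0.147
```

Call:
arm_command:
  plan:
    - {"slide": [0.01,0,0],"turn": [0,0,0],"grip": -1}
    - {"slide": [0.01,0,0],"turn": [0,0,0],"grip": -1}
    - {"slide": [0,0,0],"turn": [0,0,0],"grip": -1}
    - {"slide": [0,0,0],"turn": [0,0,0],"grip": -1}

```text
t: 11.98
tool_pos: [0.4681, 0.1751, 0.0884]
eef_rot: [-3.14, -0.004, 2.882]
wrist_force: [-0.6, -0.4, -2.5]
width: 0.15
```

Run:
```python
from h import *
s=observe(); print(s["t"],s["tool_pos"],s["eef_rot"],s["wrist_force"],s["wrist_torque"])
im=get_image("side")[:,:,::-1]; cv2.imwrite("pics/s7c.png",cv2.resize(im[170:290,210:370],None,fx=5,fy=5,interpolation=cv2.INTER_CUBIC))
im=get_image("wrist")[:,:,::-1]; cv2.imwrite("pics/w7.png",im)
T=get_calibration("wrist")["tool_from_camera"]
cv2.imwrite("pics/w7c.png",cv2.resize(im[60:260,200:450],None,fx=3,fy=3,interpolation=cv2.INTER_CUBIC))
```

```text
11.975 [0.46810798 0.17512988 0.08844662] [-3.14028724 -0.00355954  2.88230132] [-0.60386666 -0.38352617 -2.46407477] [0.01088932 0.0249014  0.0764545 ]
```

View pics/s7c.png

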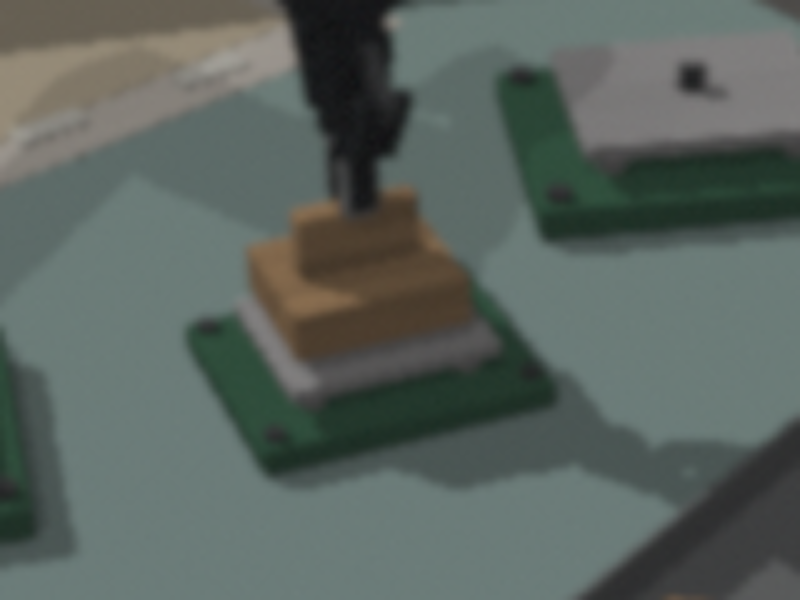

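View pics/w7c.png

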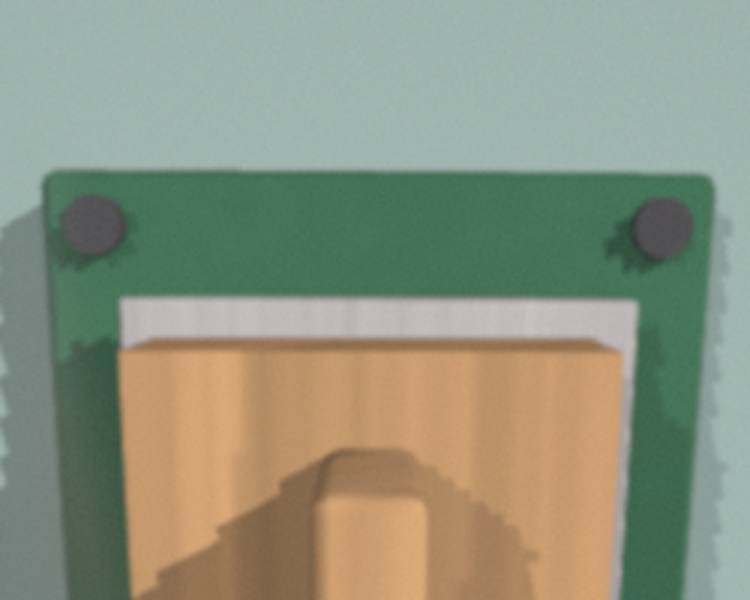

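Call:
arm_command:
  plan:
    - {"slide": [0,0,0],"turn": [0,0,0],"grip": -1}
    - {"slide": [0,0,0],"turn": [0,0,0],"grip": -1}

```text
t: 12.32
tool_pos: [0.4697, 0.1752, 0.0894]
eef_rot: [-3.141, -0.0, 2.882]
wrist_force: [-0.0, 0.1, -3.7]
width: 0.151
```

Run:
```python
from h import *
s=observe(); print(s["t"],s["tool_pos"],s["eef_rot"],s["wrist_force"],s["wrist_torque"])
T=wristT(s); R=rpy(s["eef_rot"])
im=get_image("wrist")[:,:,::-1]; cv2.imwrite("pics/w8.png",im)
cv2.imwrite("pics/w8c.png",cv2.resize(im[60:260,200:450],None,fx=3,fy=3,interpolation=cv2.INTER_CUBIC))
def tl(p,z): return (R.T@(onz([p],"wrist",z,T)[0]-s["tool_pos"])).round(4)
f=lambda x,y:(200+x/3,60+y/3)
print("plate",tl(f(44,200),.018),tl(f(714,200),.018),"far",tl(f(380,173),.018))
print("bed",tl(f(119,310),.038),tl(f(638,310),.038),"far",tl(f(380,297),.038))
```

```text
12.325 [0.46969419 0.17523968 0.08943531] [-3.14149239e+00 -4.77076107e-04  2.88227991e+00] [-0.00598366  0.12893702 -3.69083341] [-0.01299593  0.00342576 -0.03110594]
plate [ 0.0741 -0.0673  0.0715] [0.0739 0.0703 0.0715] far [0.079  0.0017 0.0715]
bed [ 0.0529 -0.0486  0.0515] [0.0528 0.0512 0.0515] far [0.0552 0.0016 0.0515]
```

View pics/w8c.png

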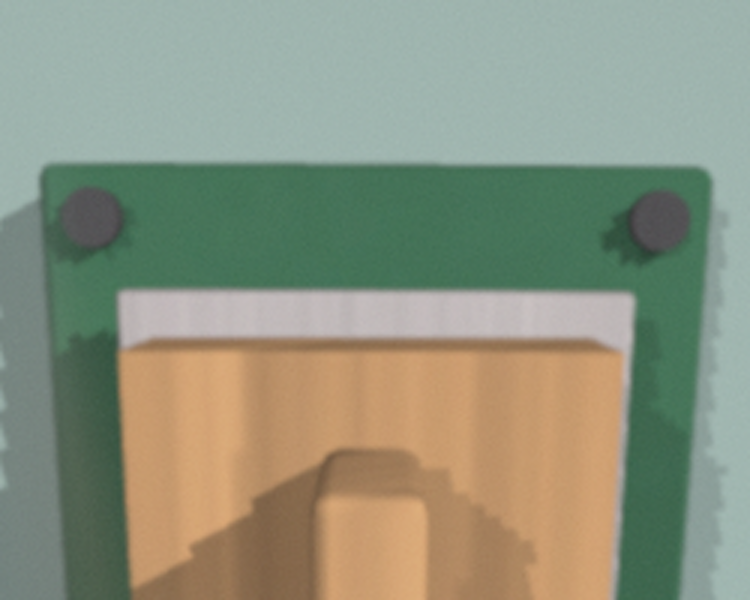

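The tip has entered the socket mouth: contact force is gone and the TCP is 1 mm below the resting height. We overshot by about 3.7 mm along tool x, so I go back and lower in small steps.

Call:
arm_command:
  plan:
    - {"slide": [-0.013,0,0],"turn": [0,0,0],"grip": -1}
    - {"slide": [-0.012,0,0],"turn": [0,0,0],"grip": -1}
    - {"slide": [0,0,0],"turn": [0,0,0],"grip": -1}
    - {"slide": [0,0,0],"turn": [0,0,0],"grip": -1}

```text
t: 12.88
tool_pos: [0.4735, 0.1743, 0.0896]
eef_rot: [3.142, -0.0, 2.882]
wrist_force: [0.0, -0.1, -4.0]
width: 0.148
```

Call:
arm_command:
  plan:
    - {"slide": [0,0,0.01],"turn": [0,0,0],"grip": -1}
    - {"slide": [0,0,0.01],"turn": [0,0,0],"grip": -1}
    - {"slide": [0,0,0],"turn": [0,0,0],"grip": -1}
    - {"slide": [0,0,0],"turn": [0,0,0],"grip": -1}

```text
t: 13.38
tool_pos: [0.4735, 0.1743, 0.0866]
eef_rot: [3.142, -0.0, 2.882]
wrist_force: [-0.3, -0.7, -4.5]
width: 0.147
```

Call:
arm_command:
  plan:
    - {"slide": [0,0,0.014],"turn": [0,0,0],"grip": -1}
    - {"slide": [0,0,0.014],"turn": [0,0,0],"grip": -1}
    - {"slide": [0,0,0.014],"turn": [0,0,0],"grip": -1}
    - {"slide": [0,0,0.014],"turn": [0,0,0],"grip": -1}
    - {"slide": [0,0,0],"turn": [0,0,0],"grip": -1}
    - {"slide": [0,0,0],"turn": [0,0,0],"grip": -1}

```text
t: 14.12
tool_pos: [0.4736, 0.1743, 0.0782]
eef_rot: [3.141, 0.0, 2.882]
wrist_force: [0.6, 0.6, -3.3]
width: 0.151
```

Call:
arm_command:
  plan:
    - {"slide": [0,0,0.012],"turn": [0,0,0],"grip": -1}
    - {"slide": [0,0,0.004],"turn": [0,0,0],"grip": -1}
    - {"slide": [0,0,0],"turn": [0,0,0],"grip": -1}
    - {"slide": [0,0,0],"turn": [0,0,0],"grip": -1}
    - {"slide": [0,0,0],"turn": [0,0,0],"grip": -1}

```text
t: 14.75
tool_pos: [0.4739, 0.1746, 0.0762]
eef_rot: [3.141, 0.001, 2.882]
wrist_force: [-1.0, 2.7, 3.4]
width: 0.149
```

Seated on the bed at TCP z 0.0762, against 0.0764 expected. Now I press.

Call:
arm_command:
  plan:
    - {"slide": [0,0.004,0.008],"turn": [0,0,0],"grip": -1}
    - {"slide": [0,0,0.01],"turn": [0,0,0],"grip": -1}
    - {"slide": [0,0,0.01],"turn": [0,0,0],"grip": -1}
    - {"slide": [0,0,0.01],"turn": [0,0,0],"grip": -1}
    - {"slide": [0,0,0],"turn": [0,0,0],"grip": -1}
    - {"slide": [0,0,0],"turn": [0,0,0],"grip": -1}
    - {"slide": [0,0,0],"turn": [0,0,0],"grip": -1}

```text
t: 15.62
tool_pos: [0.474, 0.1747, 0.0706]
eef_rot: [-3.142, 0.001, 2.882]
wrist_force: [-0.8, 0.5, 8.2]
width: 0.151
```

Call:
arm_command:
  plan:
    - {"slide": [0,0,0.008],"turn": [0,0,0],"grip": -1}
    - {"slide": [0,0,0.008],"turn": [0,0,0],"grip": -1}
    - {"slide": [0,0,0],"turn": [0,0,0],"grip": -1}
    - {"slide": [0,0,0],"turn": [0,0,0],"grip": -1}
    - {"slide": [0,0,0],"turn": [0,0,0],"grip": -1}

```text
t: 16.25
tool_pos: [0.474, 0.1747, 0.0693]
eef_rot: [3.141, 0.001, 2.882]
wrist_force: [-2.9, 0.0, 15.6]
width: 0.152
```

The stop is reached: force rises steeply at z 0.0693, against 0.0692 expected. Visual check.

Run:
```python
from h import *
s=observe(); print(s["t"],s["tool_pos"],s["eef_rot"],s["wrist_force"],s["wrist_torque"],s["width"])
im=get_image("side")[:,:,::-1]; cv2.imwrite("pics/s9c.png",cv2.resize(im[170:370,210:480],None,fx=2.9,fy=2.9,interpolation=cv2.INTER_CUBIC))
im=get_image("wrist")[:,:,::-1]; cv2.imwrite("pics/w9.png",im)
T=get_calibration("wrist")["tool_from_camera"]
```

```text
16.25 [0.47403708 0.17467375 0.06932653] [3.14140988e+00 1.35139343e-03 2.88247500e+00] [-2.85536562  0.04775085 15.64977178] [-0.02577729  0.61901189 -0.01319053] 0.15151588220861104
```

View pics/s9c.png

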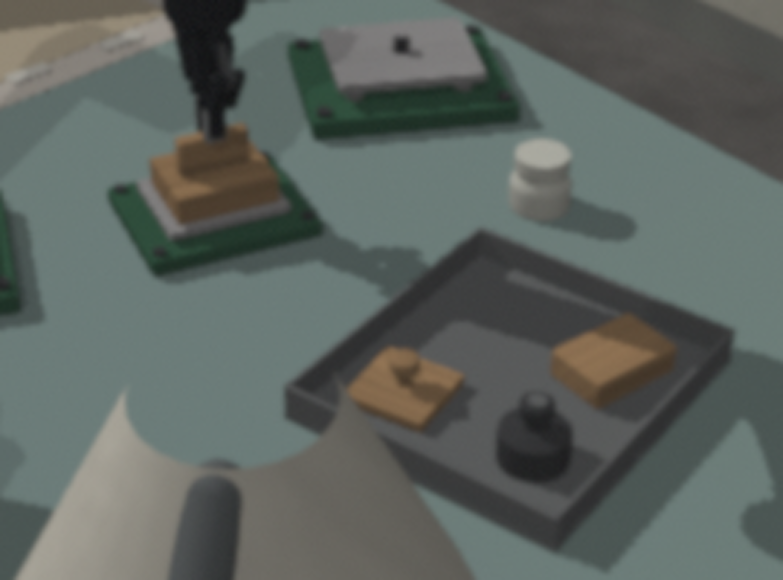

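View pics/w9.png

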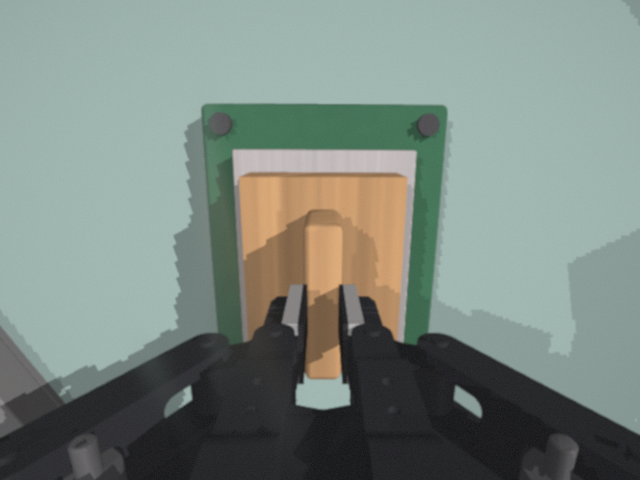

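The block sits flat and centred on the bed. In the wrist view its far edge is still at row 175, so the grip has not slipped. The bystanders and jar are in place.

```bash
python3 -c "
from station import *
print(close_job())"
```

```text
the job is handed in; nothing more can be done
None
```

I handed the job in with the block over the pin on the jig's bed and pressed fully down, at about 16 s of the 51 s allowed. No verdict is reported, so success rests on my own checks.

**What I did:** I took the gripped block out of the tray and rested it on the pin tip of the smallest jig. It was about 22 mm off along the bed, with about 7 N of contact. I slid it across until the tip entered the socket; it stuck, then jumped about 4 mm too far. I moved it back, lowered it freely over the pin onto the bed and pressed.

**Last checks:**

| Check | Result | Expected |
|---|---|---|
| TCP height, block seated on the bed | 0.0762 m | 0.0764 m |
| TCP height, pressed to the stop | 0.0693 m | 0.0692 m |
| Wrist force up at the end | 15.6 N (about 19 N with the weight) | over 9 N |
| Tilt | about 0.001 rad | below 0.07 rad |
| Alignment with the bed | within about 0.5° | within 0.15 rad (8.6°) |

In the final wrist picture the block had not slipped in the fingers. In the final side picture the weight, slab, board and jar looked unmoved; I judged that by eye.

**Disagreements:**
- The pin position differed by about 2 mm between the top and wrist cameras, and the side view was about 7 mm off. I left the side view out, averaged the other two, and let the contact forces settle the fit.
- A side force of up to 3 N remained at the end.

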